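# Sort a left-hand and a right-hand lens-mount bracket

## Task

The two aluminium lens-mount brackets on the bench are mirror images: seen from above with the rib up and the foot at the far end, the foot of the left-hand one points left and that of the right-hand one points right. Put the left-hand bracket into the blue tray and the right-hand bracket into the orange tray, each lying flat on the tray floor with its rib up. The black silhouette painted in each tray shows which hand belongs there; the bracket need not match its position or direction.

Things in the scene. Friction and masses are not known exactly. Their poses are not given: they have to be found in the camera images.
- left_bracket: the left-hand bracket: bare aluminium L, loose, 35 to 70 g, starts flat on the board with its rib up. A bar 64 mm along x, 16 mm wide along y, 6 mm thick; a foot at the +x end (x 16 to 32 mm), 6 mm thick, that reaches to y = +30 mm; an upright rib 44 mm long along x, 10 mm thick along y, on the middle of the bar, its top 30 mm above the underside (grip it across the 10 mm). Origin: centre of the bar's underside, below the middle of the rib; z up
- right_bracket: the right-hand bracket: the mirror image of the left-hand one, same size, colour and axes, but its foot, at the +x end too, reaches to y = -30 mm
- left_tray: the blue tray for the left-hand bracket, fixed to the board: open tray, outside 120 mm by 120 mm, 14 mm high, walls 4 mm, floor 4 mm thick. On its floor a full-size black L silhouette of the left-hand bracket (paint only). Origin: centre of the underside, on the board; z up
- right_tray: the orange tray for the right-hand bracket, fixed to the board: same size as the blue one, with the mirrored silhouette. Origin: centre of the underside, on the board; z up
Not all that is in view belongs to the job. Leave any green look-alike of the right_bracket alone.

How it is judged (in metres and radians):
At the end, for the whole second after the job is handed in: The left-hand bracket lies in the blue tray and the right-hand bracket in the orange tray, each inside the walls on the tray floor (underside of the bar at most 5 mm above the floor), rib up within 10 degrees, let go and at rest; anywhere and in any direction within the tray (x of left_bracket in the frame of left_tray between -0.056 and 0.056 m and y of left_bracket in the frame of left_tray between -0.056 and 0.056 m and z of left_bracket in the frame of left_tray below 0.009 m and angle between each of left_bracket, right_bracket's own z axis and vertical below 0.17 rad and linear speed of each of left_bracket, right_bracket below 0.02 m/s and x of right_bracket in the frame of right_tray between -0.056 and 0.056 m and y of right_bracket in the frame of right_tray between -0.056 and 0.056 m and z of right_bracket in the frame of right_tray below 0.009 m); the robot touches nothing.
It also fails if it takes over 64 s, if anything falls off the work surface, if the arm or the gripper's body presses on something with over 40 N, if the wrist force passes 120 N, or if a joint passes its speed limit or range.

## Robot

A 6-joint arm with a two-finger parallel gripper is mounted at the origin on a cart in front of the work surface, level with it; the furniture and walls round the work are solid. World frame = base frame: x ahead of the robot, y to its left, z up, the work surface at z = 0. Lengths are in mm, angles in degrees, forces in N, time in s.
With the tool pointing down it reaches from about 300 to 850 mm from the base axis. Payload 4.2 kg.
Tool frame: the origin (TCP) lies at the very end of the fingers, on their centre line; the grasp point (between the pads) lies 19 mm behind it (env.grip_depth is the distance from the TCP to the grasp point, in mm); y points along the fingers, z is the direction in which the jaws open and shut, and the axes are right-handed (so a half turn about y gives the same grasp; the last joint's range is limited). The gripper opens to 91 mm and grips with 3 to 60 N. Pads are 32 mm wide; open, the fingers measure 118 mm over their backs; the gripper's body (76 mm by 178 mm) begins 60 mm behind the grasp point.
Start: joints at [73.568, 18.312, 89.639, -0, 72.044, -1.146], TCP at [151.599, 554.675, 184.576] pointing down, gripper open.
Joint ranges: [-177.97, 177.97], [-48.28, 115.42], [12.27, 149.76], [-77.06, 257.06], [2.81, 150.46], [-146.56, 146.56]. Speed limits (degrees/s): [147.25, 147.25, 180, 180, 180, 180].

## Interface

Orientations are given as [roll, pitch, yaw] about the fixed x, y, z axes, in that order (R = Rz(yaw) Ry(pitch) Rx(roll)).
In Python, from workcell import state, imaging, job, env gives the robot as it stands.
- The arm moves only by the shell command python3 -m pendant 'ROWS' [FORCE]. ROWS is JSON, a list of rows, each an object with "delta_pos": the shift along the tool's x, y, z in cm, a list of three; "twist": the turn, a rotation vector about the tool's x, y, z in degrees, a list of three; "grip": the opening in per cent of the stroke, from 0 (shut) to 100 (fully open). In form: [{"delta_pos": [tx, ty, tz], "twist": [wx, wy, wz], "grip": grip}, ...]. A call has exactly 5 rows; each row is the pose to reach, as a shift and turn from the pose commanded when the call began, along the tool's axes at that moment; what a row does not reach only later rows make up. A row lasts 1/10 s, in which the tool goes at most 50 mm and 8.59 degrees, less where a joint would pass 70% of its speed; a pose out of reach is approached as far as the arm can. A call with a gripper value outside its range is refused whole. The fingers move at their own pace and stop on an object; FORCE is the grip in N (left out, the last holds). Time passes only in rows, so rows that repeat a pose let the fingers close, or fill a call up. It gives the time, the measured TCP pose, the force and the opening at its end, in the units of the state.
- state(): the state, without advancing time (a new reading comes with each control period).
- imaging.grab_frame(name): name is "side" or "top"; returns (picture, depth): 480x640x3 uint8, red, green, blue; 480x640 float32, mm along the optical axis (not along the pixel's ray), 0 where there is no reading.
- imaging.camera_info(name): a dict with "fx", "fy", "cx", "cy" (pixels), "R" (3x3) and "t" (3): a world point X has camera coordinates R X + t. Camera axes: x right, y down, z forward; pixel columns grow to the right and rows downward; lengths in mm; the calibration is good to about 2 mm. A picture is of the moment at which its call begins. camera_info takes no time and is no camera call.
- job.job_done(): hands the job in, once; it reports no verdict.
The state is a dict: "time_s": time; "qpos": joint angles; "qvel": joint speeds; "effort": joint torques, N m; "ee_pos": TCP position; "ee_rot": TCP orientation; "force": force on the tool from outside, world axes, zero at the start; "torque": the same for the moment, N m; "gripper_width": finger opening in mm.
Only numpy, scipy, OpenCV 4.12 (cv2) and the standard library are available. Lean on these libraries where they do the work, as an engineer would, in place of code of your own. Each camera call takes 0.05 s, during which the arm holds its last target.

## Working session

There is one attempt and no reset: what is moved stays moved. The work goes in short steps, Python scripts to look and compute and a shell command to move; the robot and the scene stay as the last step left them, time stands still between calls to the robot, and variables do not carry over. Pictures are saved under pics/ and viewed, and the job is handed in when it is done.

```bash
ls; mkdir -p pics
python3 - <<'E'
from workcell import state, imaging, job, env
import cv2
for n in("top","side"):
    p,d=imaging.grab_frame(n); cv2.imwrite(f"pics/{n}0.png",p[:,:,::-1]); 
    import numpy as np; np.save(f"pics/{n}0.npy",d); print(n,imaging.camera_info(n))
s=state(); print(s); print(env.grip_depth)
E
```

```text
pics
top {'fx': 449.48148456624136, 'fy': 449.48148456624136, 'cx': 319.27385989256095, 'cy': 242.42143920583862, 'R': array([[-0.01253625, -0.9997036 , -0.02086975],
       [-0.99400771,  0.01472597, -0.1083135 ],
       [ 0.10858873,  0.01938684, -0.9938977 ]]), 't': array([-35.52879446, 527.56291444, 856.09547115])}
side {'fx': 533.7825780823639, 'fy': 533.7825780823639, 'cx': 317.0335442739038, 'cy': 235.01662836812142, 'R': array([[ 0.99572073, -0.09237575, -0.0026361 ],
       [-0.04611684, -0.47197082, -0.88040717],
       [ 0.08008411,  0.87676124, -0.47421121]]), 't': array([-509.97052911,   40.79560398, 1016.13957786])}
{'time_s': 0.1, 'qpos': array([ 7.35671938e+01,  1.83481460e+01,  8.96998252e+01, -2.18364751e-04,
        7.20444331e+01, -1.14389260e+00]), 'qvel': array([-0.02776539, -0.13920803, -0.06808549, -0.02614348,  0.15740016,
        0.00848534]), 'effort': array([ 7.55320962e-04, -4.13329411e+01, -2.32511759e+01,  7.26930192e-02,
        4.22953838e-02, -4.51818858e-05]), 'ee_pos': array([151.45757777, 554.17001578, 183.79994334]), 'ee_rot': array([-9.00923899e+01,  1.63711916e-03, -1.52888474e+01]), 'force': array([ 0.21019379, -0.02894966, -0.19365672]), 'torque': array([ 0.05239761, -0.01173998,  0.02314789]), 'gripper_width': 90.9310350970002}
18.8
```

View pics/top0.png

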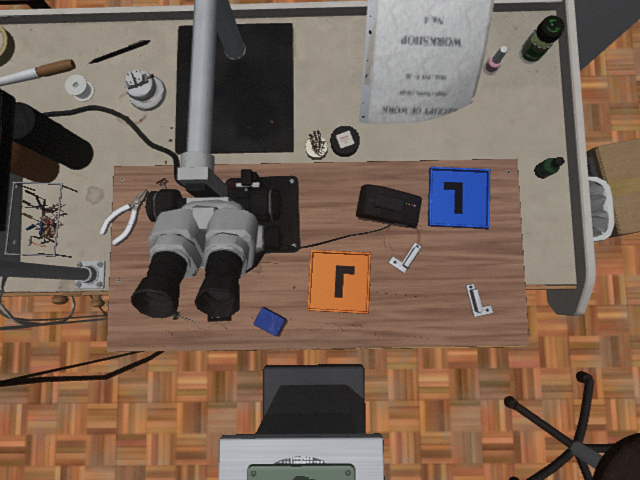

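View pics/side0.png

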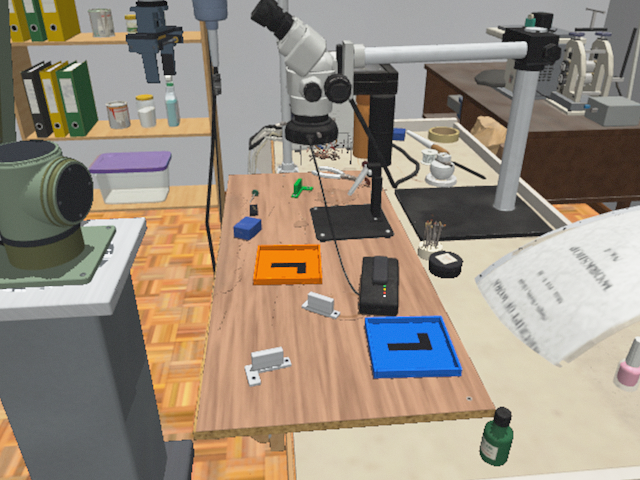

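```bash
cat > h.py <<'E'
import numpy as np, cv2
from workcell import state, imaging, job, env
def ray(n,u,v,z):
    c=imaging.camera_info(n);R=c['R'];C=-R.T@c['t']
    d=R.T@np.array([(u-c['cx'])/c['fx'],(v-c['cy'])/c['fy'],1]); return C+d*(z-C[2])/d[2]
def cloud(n,d):
    c=imaging.camera_info(n);v,u=np.mgrid[:480,:640]
    P=np.stack([(u-c['cx'])/c['fx']*d,(v-c['cy'])/c['fy']*d,d],-1)-c['t']
    return P@c['R']
E
python3 - <<'E'
from h import *
a=cv2.imread('pics/top0.png'); b=cv2.imread('pics/side0.png')
x=cv2.resize(a[225:325,375:505],None,fx=6,fy=6,interpolation=cv2.INTER_CUBIC); cv2.imwrite('pics/ct.png',x[:600,:800])
x=cv2.resize(b[280:390,235:355],None,fx=5,fy=5,interpolation=cv2.INTER_CUBIC); cv2.imwrite('pics/cs.png',x)
P=cloud('top',np.load('pics/top0.npy')); Q=cloud('side',np.load('pics/side0.npy'))
for u,v in [(155,300),(215,300),(200,250),(200,200),(200,170),(210,60),(230,180),(250,180),(340,280),(460,198),(388,205),(270,320),(405,258),(480,300),(311,382),(420,95),(165,200)]: print((u,v),P[v,u].round())
for n,A in(('orange',[(310,251),(370,252),(370,312),(308,312)]),('blue',[(431,168),(490,168),(489,228),(429,226)])):
    print(n,[P[v,u].round() for u,v in A])
# tallest objects seen by both within reach
for X in(P,Q):
    for y0 in range(-500,700,100):
        row=[]
        for x0 in range(-100,900,100):
            m=(X[...,0]>=x0)&(X[...,0]<x0+100)&(X[...,1]>=y0)&(X[...,1]<y0+100)
            row.append(int(X[...,2][m].max()) if m.any() else -999)
        print(y0,row)
E
```

```text
(155, 300) [424. 132. 410.]
(215, 300) [423.  66. 410.]
(200, 250) [483.  95. 370.]
(200, 200) [551. 105. 338.]
(200, 170) [583.  98. 364.]
(210, 60) [734.  91. 351.]
(230, 180) [660. 138.  12.]
(250, 180) [629.  76. 132.]
(340, 280) [453. -83.   6.]
(460, 198) [ 616. -329.    3.]
(388, 205) [ 595. -177.   51.]
(270, 320) [377.  55.  25.]
(405, 258) [ 496. -213.    6.]
(480, 300) [ 411. -351.   28.]
(311, 382) [ 115.    7. -717.]
(420, 95) [ 825. -251.   28.]
(165, 200) [555. 157. 320.]
orange [array([513., -23.,   1.]), array([ 509., -144.,    4.]), array([ 389., -141.,    1.]), array([391., -18.,   4.])]
blue [array([ 677., -271.,   14.]), array([ 678., -394.,    0.]), array([ 554., -385.,    3.]), array([ 560., -265.,   -0.])]
-500 [-802, -799, -802, -806, 6, 5, 7, 58, -9, 66]
-400 [-802, -801, -800, -805, 34, 34, 18, 17, -8, 86]
-300 [-800, -802, -801, -805, 6, 33, 48, 49, 6, 90]
-200 [-706, 16, 5, -805, 18, 17, 60, 60, 15, 82]
-100 [-999, 18, 16, -804, 18, 907, 210, 17, 60, -9]
0 [-999, 17, 15, -803, 30, 450, 396, 359, 359, 360]
100 [-717, 13, 5, -803, 12, 450, 395, 361, 359, 35
[... 203 characters left out ...]
126, 125, 10]
600 [-802, -799, -801, -804, -5, -2, -999, -999, -999, 8]
-500 [-999, -999, -999, -999, 3, 3, 3, 57, -12, 64]
-400 [-999, -999, -999, -999, 30, 30, 15, 15, -11, 82]
-300 [-999, -999, -999, -999, 2, 30, 45, 45, 3, 87]
-200 [12, 13, 8, -999, 14, 14, 56, 57, 12, 79]
-100 [212, 212, 13, -999, 14, 290, 208, 14, 59, -13]
0 [297, 212, 163, -999, 26, 440, 393, 356, 356, 359]
100 [436, 10, 1, -806, 8, 435, 392, 357, 356, 358]
200 [-999, -807, -809, -808, 15, 29, 20, 146, 61, 44]
300 [-999, -806, -807, -999, 1, 3, 10, 10, -1, 61]
400 [-811, 332, 390, 409, 409, 410, 46, 232, 232, 17]
500 [-807, -805, 405, 331, 349, 47, 27, 228, 231, 3]
600 [-808, -804, 333, 332, 20, 108, 87, 233, 226, 11]
```

View pics/ct.png

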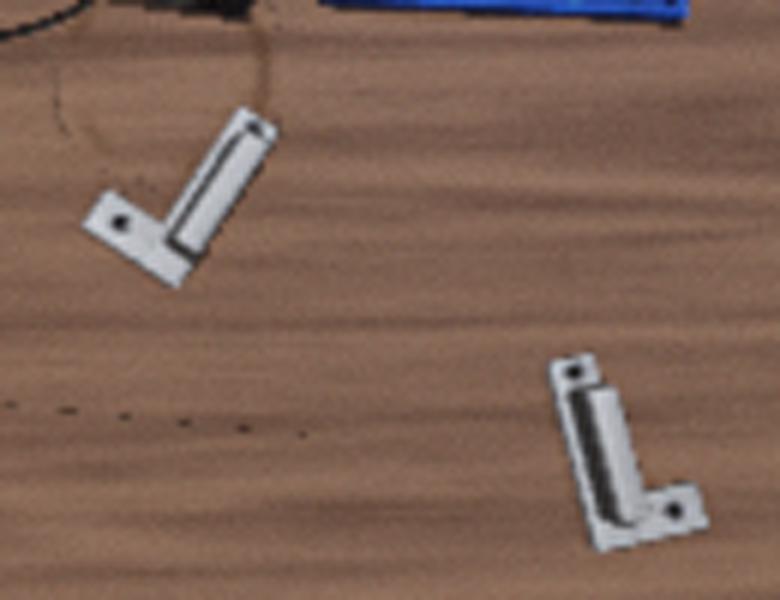

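View pics/cs.png

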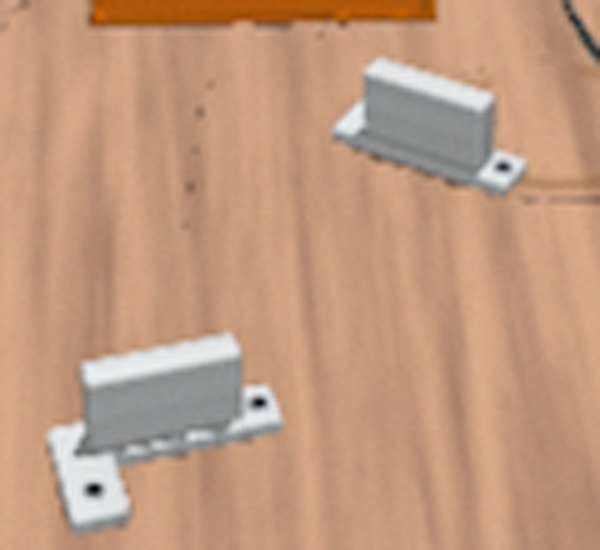

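Run:
```python
from h import *
P=cloud('top',np.load('pics/top0.npy')); Q=cloud('side',np.load('pics/side0.npy'))
A=np.vstack([P.reshape(-1,3),Q.reshape(-1,3)])
print('microscope: zbin: min x | y range for x<560')
for z in range(40,460,30):
    m=(A[:,2]>z)&(A[:,2]<z+30)&(A[:,0]>350)&(A[:,0]<560)&(A[:,1]>-250)&(A[:,1]<300)
    B=A[m]
    if len(B)>5: print(z,len(B),np.percentile(B,[1,99],axis=0).round().tolist())
# brackets
for n,C in(('top',P),('side',Q)):
  for nm,(x0,x1,y0,y1) in dict(A=(455,540,-260,-165),B=(360,460,-400,-310)).items():
    m=(C[...,2]>22)&(C[...,0]>x0)&(C[...,0]<x1)&(C[...,1]>y0)&(C[...,1]<y1)
    B=C[m][C[m][:,2]>C[m][:,2].max()-4]; r=cv2.minAreaRect(B[:,:2].astype(np.float32)); print(n,nm,len(B),B[:,2].mean().round(1),r, B.mean(0).round(1))
for n in('top','side'):
  p=cv2.imread(f'pics/{n}0.png'); h=cv2.cvtColor(p,cv2.COLOR_BGR2HSV)
  for nm,lo,hi in(('blue',(108,150,120),(125,255,255)),('orange',(8,180,150),(20,255,255))):
    m=cv2.inRange(h,lo,hi); k,l,st,ce=cv2.connectedComponentsWithStats(m); i=1+st[1:,4].argmax()
    c=np.argwhere(l==i)[:,::-1].astype(np.float32); 
    W=np.array([ray(n,u,v,14)[:2] for u,v in cv2.convexHull(c)[:,0]],np.float32)
    print(n,nm,st[i],cv2.minAreaRect(W))
```

```text
microscope: zbin: min x | y range for x<560
40 69 [[531.0, -112.0, 40.0], [541.0, -86.0, 69.0]]
70 59 [[524.0, -89.0, 72.0], [533.0, -73.0, 98.0]]
100 58 [[517.0, -74.0, 101.0], [526.0, -61.0, 129.0]]
130 61 [[511.0, -63.0, 131.0], [520.0, -48.0, 160.0]]
160 99 [[474.0, -50.0, 161.0], [551.0, 62.0, 190.0]]
190 1271 [[456.0, -26.0, 191.0], [558.0, 113.0, 220.0]]
220 618 [[473.0, 50.0, 220.0], [548.0, 97.0, 250.0]]
250 534 [[469.0, 6.0, 250.0], [554.0, 87.0, 280.0]]
280 1795 [[466.0, 2.0, 281.0], [559.0, 178.0, 310.0]]
310 2571 [[467.0, 6.0, 310.0], [560.0, 183.0, 340.0]]
340 1856 [[451.0, 26.0, 340.0], [559.0, 138.0, 370.0]]
370 4774 [[446.0, 29.0, 370.0], [533.0, 148.0, 400.0]]
400 5119 [[407.0, 36.0, 400.0], [493.0, 144.0, 429.0]]
430 1538 [[420.0, 35.0, 430.0], [452.0, 147.0, 450.0]]
top A 55 31.1 ((497.0263366699219, -222.38038635253906), (9.142301559448242, 42.033843994140625), 56.55553436279297) [ 497.1 -223.    31.1]
top B 46 32.0 ((411.1097412109375, -345.6647644042969), (39.843482971191406, 9.26349925994873), 12.4316987991333) [ 410.1 -345.9   32. ]
side A 112 28.7 ((496.9960632324219, -223.739990234375), (11.409831047058105, 43.45420455932617), 55.176490783691406) [ 497.6 -224.2   28.7]
side B 168 28.8 ((411.341064453125, -346.783935546875), (43.30257797241211, 11.926222801208496), 9.918837547302246) [ 411.7 -347.5   28.8]
top blue [ 429  167   61   61 2918] ((617.3013305664062, -324.4530944824219), (120.08358764648438, 119.18973541259766), 86.4575424194336)
top orange [349 258  21  55 401] ((442.8852844238281, -122.38043212890625), (35.28460693359375, 108.82212829589844), 83.82372283935547)
side blue [374 369  87   9 467] ((610.7842407226562, -391.1269836425781), (15.28390884399414, 117.21758270263672), 84.53886413574219)
side orange [ 253  244   69   41 2369] ((450.7181396484375, -90.1043701171875), (136.7772216796875, 118.81806182861328), 86.34330749511719)
```

```bash
cat >> h.py <<'E'
from scipy.spatial.transform import Rotation as Ro
def delta(x,y,z,jaw):
    s=state(); R=Ro.from_euler('xyz',s['ee_rot'],degrees=True)
    Rt=Ro.from_euler('xyz',[-90,0,jaw-90],degrees=True)
    print('t',round(s['time_s'],2),'pos',s['ee_pos'].round(1),'rot',s['ee_rot'].round(1),'q',s['qpos'].round(0),'F',s['force'].round(1),'w',round(s['gripper_width'],1))
    print('delta cm',(R.inv().apply(np.array([x,y,z])-s['ee_pos'])/10).round(2),'twist',(R.inv()*Rt).as_rotvec(degrees=True).round(2))
if __name__=='__main__':
    import sys; delta(*map(float,sys.argv[1:5]))
E
python3 - <<'E'
from h import *
P=cloud('top',np.load('pics/top0.npy')); Q=cloud('side',np.load('pics/side0.npy'))
A=np.vstack([P.reshape(-1,3),Q.reshape(-1,3)])
for z in range(60,420,20):
    m=(A[:,2]>z)&(A[:,2]<z+20)&(A[:,0]>350)&(A[:,0]<540)&(A[:,1]>-250)&(A[:,1]<20)
    B=A[m]
    if len(B)>2: print(z,len(B),B.min(0).round(),B.max(0).round(), B[B[:,1]<0].min(0).round() if (B[:,1]<0).any() else '')
E
python3 h.py 100 310 150 104; cp pics/side0.png pics/s.png; python3 -c "
import cv2;a=cv2.imread('pics/side0.png');cv2.imwrite('pics/cab.png',cv2.resize(a[0:310,220:420],None,fx=1.9,fy=1.9))"
```

```text
60 41 [529. -97.  60.] [536. -81.  80.] [529. -97.  60.]
80 40 [524. -84.  80.] [532. -73.  98.] [524. -84.  80.]
100 40 [519. -74. 101.] [527. -63. 119.] [519. -74. 101.]
120 37 [516. -67. 120.] [523. -55. 140.] [516. -67. 120.]
140 42 [511. -60. 140.] [518. -48. 160.] [511. -60. 140.]
160 50 [506. -50. 160.] [514. -34. 179.] [506. -50. 160.]
180 57 [500. -39. 180.] [508. -18. 200.] [500. -39. 180.]
200 136 [496. -24. 201.] [505.  19. 213.] [498. -24. 201.]
260 3 [501.   7. 279.] [538.  10. 280.] 
280 302 [491.  -1. 280.] [540.  20. 300.] [499.  -1. 290.]
300 498 [490.   2. 300.] [540.  20. 316.] 
t 0.1 pos [151.5 554.2 183.8] rot [-90.1   0.  -15.3] q [74. 18. 90. -0. 72. -1.] F [ 0.2 -0.  -0.2] w 90.9
delta cm [  1.47   3.42 -24.9 ] twist [  0.09 -29.29  -0.03]
```

View pics/cab.png

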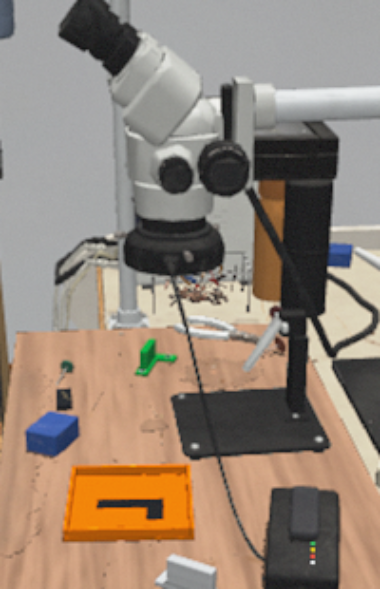

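```bash
python3 -c "
import cv2,numpy as np;a=cv2.imread('pics/top0.png')
f=lambda c:cv2.resize(c,(390,390),interpolation=cv2.INTER_CUBIC)
cv2.imwrite('pics/sil.png',np.hstack([f(a[247:317,305:375]),f(a[163:233,425:495])]))"
```

```text
(no output)
```

View pics/sil.png

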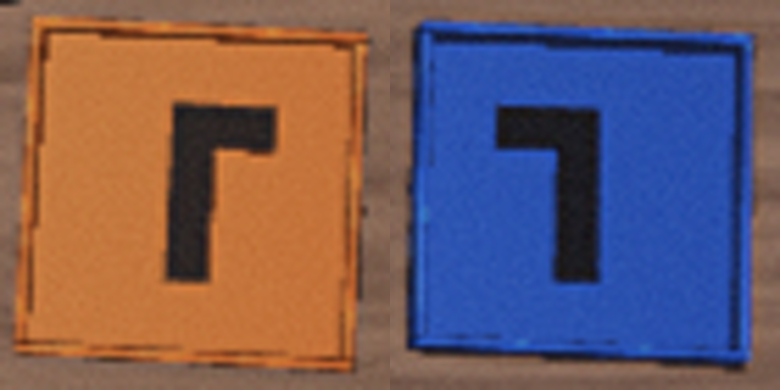

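```bash
python3 -m pendant '[{"delta_pos":[0.3,0.7,-5],"twist":[0,-6,0],"grip":100},{"delta_pos":[0.6,1.4,-10],"twist":[0,-12,0],"grip":100},{"delta_pos":[0.9,2.1,-15],"twist":[0,-18,0],"grip":100},{"delta_pos":[1.2,2.7,-20],"twist":[0,-24,0],"grip":100},{"delta_pos":[1.5,3.4,-24.9],"twist":[0,-29.3,0],"grip":100}]' 15; python3 h.py 100 310 150 104; python3 h.py 250 208 140 104
```

```text
time_s: 0.6
ee_pos: [100.1, 310.0, 150.1]
ee_rot: [-90.0, 0.0, 14.3]
force: [-0.5, -0.1, 1.0]
gripper_width: 91.1
t 0.6 pos [100.1 310.  150.1] rot [-90.    0.   14.3] q [ 70.  -3. 121.  -0.  62. -34.] F [-0.5 -0.1  1. ] w 91.1
delta cm [-0.01  0.01  0.  ] twist [ 0.04  0.26 -0.02]
t 0.6 pos [100.1 310.  150.1] rot [-90.    0.   14.3] q [ 70.  -3. 121.  -0.  62. -34.] F [-0.5 -0.1  1. ] w 91.1
delta cm [ 12.01   1.02 -13.58] twist [ 0.04  0.26 -0.02]
```

The crop picture confirms the silhouettes. Orange has its foot at the top pointing right, so it takes the right-hand bracket; blue's points left.

Candidates for each bracket:
- **Aluminium L at top (405,258):** facing its foot, the foot points right, so this is the right-hand bracket and goes to orange.
- **Aluminium L at top (480,300):** the foot points left, so this is the left-hand bracket and goes to blue.
- **Green look-alike at side (301,187):** left alone.

The close crops support this choice.

```bash
python3 -m pendant '[{"delta_pos":[2.4,0.2,-2.7],"twist":[0,0,0],"grip":100},{"delta_pos":[4.8,0.4,-5.4],"twist":[0,0,0],"grip":100},{"delta_pos":[7.2,0.6,-8.1],"twist":[0,0,0],"grip":100},{"delta_pos":[9.6,0.8,-10.9],"twist":[0,0,0],"grip":100},{"delta_pos":[12,1,-13.6],"twist":[0,0,0],"grip":100}]'; python3 h.py 320 60 130 104
```

```text
time_s: 1.1
ee_pos: [250.9, 208.1, 140.7]
ee_rot: [-90.0, -0.0, 14.0]
force: [-0.8, 0.7, -0.9]
gripper_width: 90.9
t 1.1 pos [250.9 208.1 140.7] rot [-90.  -0.  14.] q [ 38.  -3. 122.   0.  61. -66.] F [-0.8  0.7 -0.9] w 90.9
delta cm [  3.11   1.07 -16.04] twist [-0.01  0.01  0.01]
```

```bash
python3 -m pendant '[{"delta_pos":[0.6,0.2,-3.2],"twist":[0,0,0],"grip":100},{"delta_pos":[1.2,0.4,-6.4],"twist":[0,0,0],"grip":100},{"delta_pos":[1.9,0.6,-9.6],"twist":[0,0,0],"grip":100},{"delta_pos":[2.5,0.8,-12.8],"twist":[0,0,0],"grip":100},{"delta_pos":[3.1,1,-16],"twist":[0,0,0],"grip":100}]'; python3 h.py 320 -110 130 104
```

```text
time_s: 1.6
ee_pos: [319.1, 60.3, 130.6]
ee_rot: [-90.0, -0.0, 14.0]
force: [0.3, 1.0, 0.9]
gripper_width: 91.0
t 1.6 pos [319.1  60.3 130.6] rot [-90.  -0.  14.] q [  9.  -2. 123.   0.  59. -95.] F [0.3 1.  0.9] w 91.0
delta cm [ -4.03   0.06 -16.54] twist [-0.01  0.    0.  ]
```

```bash
python3 -m pendant '[{"delta_pos":[-0.8,0,-3.3],"twist":[0,0,0],"grip":100},{"delta_pos":[-1.6,0,-6.6],"twist":[0,0,0],"grip":100},{"delta_pos":[-2.4,0,-9.9],"twist":[0,0,0],"grip":100},{"delta_pos":[-3.2,0,-13.2],"twist":[0,0,0],"grip":100},{"delta_pos":[-4,0,-16.5],"twist":[0,0,0],"grip":100}]'; python3 h.py 497 -223.5 110 56
```

```text
time_s: 2.1
ee_pos: [319.6, -109.5, 130.7]
ee_rot: [-90.0, -0.0, 14.0]
force: [0.4, 0.3, -0.3]
gripper_width: 91.0
t 2.1 pos [ 319.6 -109.5  130.7] rot [-90.  -0.  14.] q [ -21.   -1.  122.    0.   59. -125.] F [ 0.4  0.3 -0.3] w 91.0
delta cm [ 14.45   2.06 -15.35] twist [-1.0e-02  4.8e+01 -0.0e+00]
```

```bash
python3 -m pendant '[{"delta_pos":[2.9,0.4,-3.1],"twist":[0,8,0],"grip":60},{"delta_pos":[5.8,0.8,-6.2],"twist":[0,16,0],"grip":60},{"delta_pos":[8.7,1.2,-9.2],"twist":[0,24,0],"grip":60},{"delta_pos":[11.6,1.6,-12.3],"twist":[0,32,0],"grip":60},{"delta_pos":[14.5,2.1,-15.3],"twist":[0,40,0],"grip":60}]'; python3 h.py 497 -223.5 45 56
python3 - <<'E'
from h import *
p,d=imaging.grab_frame('side'); cv2.imwrite('pics/s1.png',p[:,:,::-1])
E
```

```text
time_s: 2.6
ee_pos: [499.0, -222.5, 109.1]
ee_rot: [-90.0, 0.0, -26.3]
force: [0.1, -0.2, 0.2]
gripper_width: 55.7
t 2.6 pos [ 499.  -222.5  109.1] rot [-90.    0.  -26.3] q [-25.  19. 100.   0.  61. -89.] F [ 0.1 -0.2  0.2] w 55.7
delta cm [-0.13  6.41 -0.17] twist [-0.    7.66 -0.04]
```

View pics/s1.png

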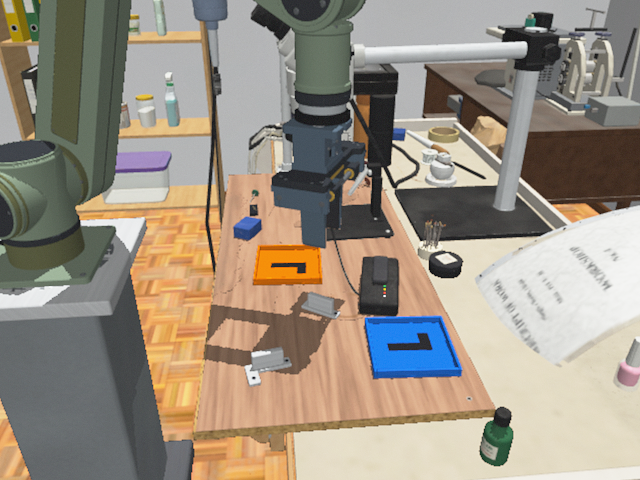

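The gripper is above the right-hand bracket (tip around (315,240), bracket at (322,305)), with nothing touching. Descending.

```bash
python3 -m pendant '[{"delta_pos":[0,2,-0.1],"twist":[0,4,0],"grip":50},{"delta_pos":[-0.1,4,-0.1],"twist":[0,7.7,0],"grip":50},{"delta_pos":[-0.1,6.4,-0.2],"twist":[0,7.7,0],"grip":50},{"delta_pos":[-0.1,6.4,-0.2],"twist":[0,7.7,0],"grip":50},{"delta_pos":[-0.1,6.4,-0.2],"twist":[0,7.7,0],"grip":50}]'; python3 h.py 497 -223.5 10 56
```

```text
time_s: 3.15
ee_pos: [495.8, -222.7, 45.8]
ee_rot: [-90.0, 0.1, -33.7]
force: [0.2, -0.7, -0.2]
gripper_width: 45.7
t 3.15 pos [ 495.8 -222.7   45.8] rot [-90.    0.1 -33.7] q [-25.  23. 105.   0.  52. -82.] F [ 0.2 -0.7 -0.2] w 45.7
delta cm [ 0.15  3.58 -0.  ] twist [ 0.    0.33 -0.05]
```

```bash
python3 -m pendant '[{"delta_pos":[0.1,1.5,0],"twist":[0,0,0],"grip":50},{"delta_pos":[0.1,3,0],"twist":[0,0,0],"grip":50},{"delta_pos":[0.1,3.5,0],"twist":[0,0,0],"grip":50},{"delta_pos":[0.1,3.5,0],"twist":[0,0,0],"grip":50},{"delta_pos":[0.1,3.5,0],"twist":[0,0,0],"grip":30}]'; python3 h.py 497 -223.5 10 56
python3 -m pendant '[{"delta_pos":[0,0,0],"twist":[0,0,0],"grip":0},{"delta_pos":[0,0,0],"twist":[0,0,0],"grip":0},{"delta_pos":[0,0,0],"twist":[0,0,0],"grip":0},{"delta_pos":[0,0,0],"twist":[0,0,0],"grip":0},{"delta_pos":[0,0,0],"twist":[0,0,0],"grip":0}]' 20
```

```text
time_s: 3.65
ee_pos: [497.7, -223.7, 11.9]
ee_rot: [-90.0, -0.1, -33.7]
force: [-0.3, -0.5, 0.4]
gripper_width: 39.9
t 3.65 pos [ 497.7 -223.7   11.9] rot [-90.   -0.1 -33.7] q [-25.  25. 107.   0.  48. -82.] F [-0.3 -0.5  0.4] w 39.9
delta cm [-0.07  0.19 -0.02] twist [-0.02  0.32  0.11]
time_s: 4.15
ee_pos: [496.9, -223.4, 10.8]
ee_rot: [-90.0, -0.0, -33.7]
force: [-0.0, 0.0, 0.1]
gripper_width: 1.5
```

Run:
```python
from h import *
p,d=imaging.grab_frame('side'); cv2.imwrite('pics/s2.png',cv2.resize(p[180:400,200:460,::-1],None,fx=2.5,fy=2.5))
p2,d=imaging.grab_frame('top'); cv2.imwrite('pics/t2.png',cv2.resize(p2[200:340,330:520,::-1],None,fx=4,fy=4))
print(state()['gripper_width'])
```

```text
0.29616142706509185
```

View pics/s2.png

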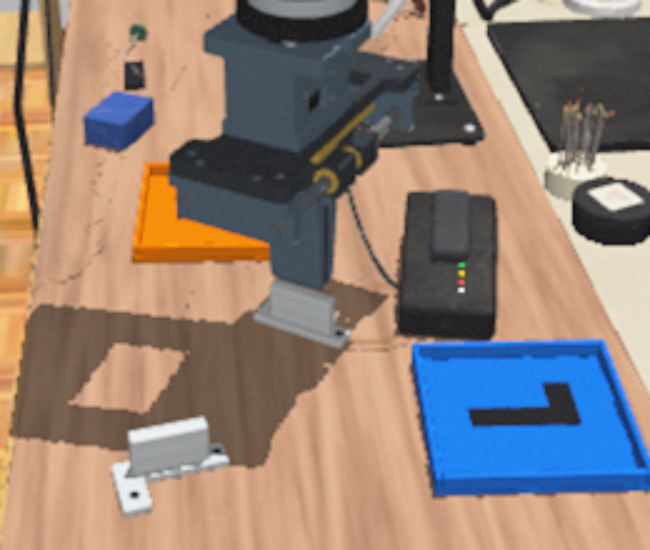

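View pics/t2.png

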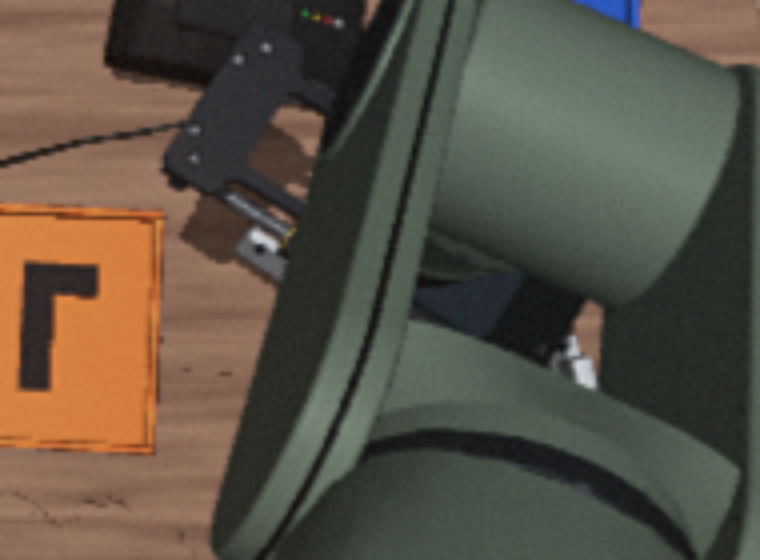

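Run:
```python
from h import *
c=imaging.camera_info('side')
for X in [(497,-223.4,10.8),(497,-223.4,30),(497,-223.4,0),(497,-223.4,60)]:
    k=c['R']@np.array(X)+c['t']; u=k[0]/k[2]*c['fx']+c['cx'];v=k[1]/k[2]*c['fy']+c['cy']; print(X,u.round(1),v.round(1),'crop',((u-200)*2.5).round(),((v-180)*2.5).round())
p,d=imaging.grab_frame('side'); C=cloud('side',d)
p0=cv2.imread('pics/side0.png')[:,:,::-1]
cv2.imwrite('pics/s3.png',cv2.resize(np.hstack([p0[270:340,280:360],p[270:340,280:360]])[:,:,::-1],None,fx=5,fy=5,interpolation=cv2.INTER_CUBIC))
m=(C[...,2]>22)&(C[...,2]<33)&(C[...,0]>455)&(C[...,0]<540)&(C[...,1]>-260)&(C[...,1]<-165)
B=C[m]; print(len(B), cv2.minAreaRect(B[:,:2].astype(np.float32)))
for v in range(280,312,3): print(v,[C[v,u].round().astype(int).tolist() for u in(312,320,328)])
```

```text
(497, -223.4, 10.8) 320.5 306.1 crop 301.0 315.0
(497, -223.4, 30) 320.5 296.2 crop 301.0 290.0
(497, -223.4, 0) 320.5 311.5 crop 301.0 329.0
(497, -223.4, 60) 320.5 280.3 crop 301.0 251.0
180 ((497.1452331542969, -223.63357543945312), (12.889215469360352, 44.352317810058594), 54.591304779052734)
280 [[483, -228, 64], [495, -236, 69], [507, -241, 71]]
283 [[483, -228, 59], [495, -235, 63], [507, -241, 66]]
286 [[483, -226, 52], [495, -234, 57], [507, -242, 61]]
289 [[483, -227, 47], [495, -232, 50], [507, -242, 56]]
292 [[485, -209, 29], [495, -235, 46], [507, -240, 49]]
295 [[484, -217, 28], [428, -919, 516], [507, -242, 45]]
298 [[484, -218, 24], [496, -226, 29], [509, -226, 27]]
301 [[484, -219, 18], [496, -227, 23], [508, -235, 28]]
304 [[484, -218, 12], [496, -226, 17], [508, -236, 23]]
307 [[484, -219, 7], [496, -226, 11], [508, -236, 17]]
310 [[484, -220, 2], [496, -227, 5], [508, -236, 12]]
```

View pics/s3.png

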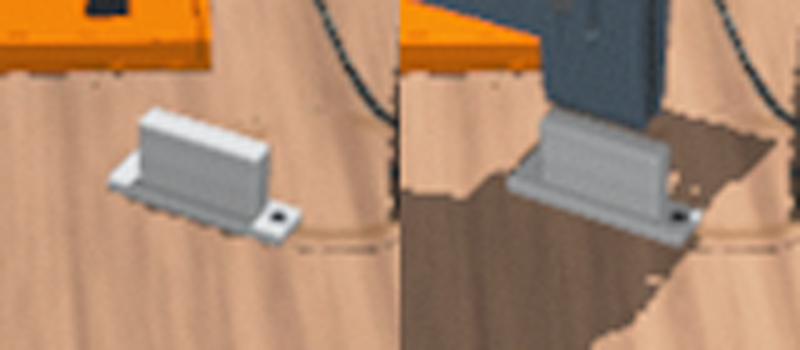

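The closed fingers sit above the rib: finger depth ends at z≈45 while the reported TCP is z≈11, so nothing was touched. I'll open and measure where the tips really are.

```bash
python3 -m pendant '[{"delta_pos":[0,0,0],"twist":[0,0,0],"grip":20},{"delta_pos":[0,0,0],"twist":[0,0,0],"grip":40},{"delta_pos":[0,0,0],"twist":[0,0,0],"grip":45},{"delta_pos":[0,0,0],"twist":[0,0,0],"grip":45},{"delta_pos":[0,0,0],"twist":[0,0,0],"grip":45}]'
python3 - <<'E'
from h import *
p,d=imaging.grab_frame('side'); C=cloud('side',d)
print(state()['gripper_width'],state()['ee_pos'],state()['qpos'])
cv2.imwrite('pics/s4.png',cv2.resize(p[190:340,250:400,::-1],None,fx=4,fy=4,interpolation=cv2.INTER_CUBIC))
for u in range(300,346,4):
    col=[(v,C[v,u].round().astype(int).tolist()) for v in range(270,315,3)]
    print(u,[f"{v}:{c}" for v,c in col if c[2]>20 and c[2]<75])
E
```

```text
time_s: 4.8
ee_pos: [496.9, -223.4, 10.8]
ee_rot: [-90.0, 0.0, -33.7]
force: [0.7, 0.1, 0.3]
gripper_width: 37.6
40.156114128407246 [ 496.91020193 -223.38663147   10.75171968] [-2.54196159e+01  2.53410665e+01  1.06969944e+02  7.57605781e-03
  4.76908041e+01 -8.17373546e+01]
300 []
304 ['282:[470, -241, 70]', '285:[470, -240, 64]', '288:[470, -240, 58]', '291:[470, -238, 51]', '294:[470, -240, 47]']
308 ['282:[476, -247, 73]', '285:[476, -244, 66]', '288:[476, -248, 63]', '291:[476, -240, 53]', '294:[476, -243, 49]', '297:[476, -243, 43]']
312 ['285:[482, -249, 69]', '288:[482, -248, 63]', '291:[482, -248, 58]', '294:[482, -249, 53]', '297:[482, -246, 45]', '300:[484, -219, 21]']
316 ['285:[487, -252, 71]', '288:[487, -253, 66]', '291:[487, -251, 59]', '294:[487, -251, 54]', '297:[487, -250, 48]', '300:[488, -248, 40]']
320 ['285:[493, -257, 74]', '288:[493, -256, 67]', '291:[493, -255, 61]', '294:[493, -256, 57]', '297:[493, -255, 51]', '300:[493, -253, 44]']
324 ['285:[499, -252, 70]', '288:[500, -252, 64]', '291:[499, -253, 60]', '294:[499, -254, 55]', '297:[499, -254, 50]', '300:[500, -250, 41]', '303:[502, -230, 21]']
328 ['270:[510, -210, 70]', '273:[510, -211, 65]', '276:[511, -208, 57]', '279:[510, -210, 53]', '282:[511, -208, 46]', '285:[510, -210, 42]', '300:[508, -235, 30]', '303:[508, -237, 25]']
332 ['270:[516, -215, 72]', '273:[516, -215, 67]', '276:[516, -212, 59]', '279:[517, -210, 53]', '282:[516, -215, 50]', '285:[517, -211, 42]', '300:[514, -234, 29]', '303:[514, -238, 26]']
336 ['270:[522, -217, 73]', '273:[523, -213, 65]', '276:[522, -216, 62]', '279:[523, -214, 55]', '282:[523, -214, 49]', '285:[522, -217, 45]']
340 []
344 ['270:[547, -136, 21]']
```

View pics/s4.png

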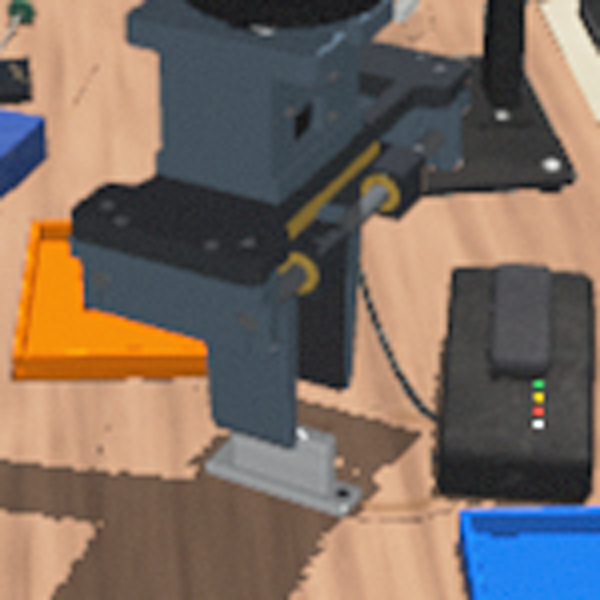

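The picture shows both fingers straddling the rib, with tips at z≈41 (near finger bottom at crop (255,440)). So the reported TCP is about 30 mm too low along the fingers. I'll descend by the visual measurement and watch the force.

```bash
python3 -m pendant '[{"delta_pos":[0,0.7,0],"twist":[0,0,0],"grip":45},{"delta_pos":[0,1.4,0],"twist":[0,0,0],"grip":45},{"delta_pos":[0,2,0],"twist":[0,0,0],"grip":45},{"delta_pos":[0,2.4,0],"twist":[0,0,0],"grip":45},{"delta_pos":[0,2.4,0],"twist":[0,0,0],"grip":45}]'
python3 - <<'E'
from h import *
p,d=imaging.grab_frame('side'); C=cloud('side',d)
print(state()['gripper_width'],state()['ee_pos'],state()['force'])
cv2.imwrite('pics/s5.png',cv2.resize(p[220:340,270:390,::-1],None,fx=5,fy=5,interpolation=cv2.INTER_CUBIC))
for u in (312,316,320):
    print(u,[f"{v}:{C[v,u].round().astype(int).tolist()}" for v in range(300,325,2) if C[v,u,2]>-5 and C[v,u,2]<45])
E
```

```text
time_s: 5.35
ee_pos: [496.3, -223.1, -14.1]
ee_rot: [-90.0, 0.1, -33.7]
force: [0.3, -0.2, 0.8]
gripper_width: 40.7
41.00138833697551 [ 496.64225807 -223.29724444  -13.70844593] [-0.02574036 -0.8276233  -0.2489935 ]
312 ['300:[481, -252, 43]', '302:[481, -250, 38]', '304:[481, -249, 35]', '306:[481, -248, 30]', '308:[481, -248, 26]', '310:[481, -251, 25]', '312:[481, -247, 18]', '314:[483, -228, -1]', '316:[482, -234, 0]', '318:[482, -239, 0]', '320:[482, -243, -1]', '322:[481, -249, 0]', '324:[481, -256, 1]']
316 ['302:[487, -255, 42]', '304:[487, -254, 37]', '306:[487, -255, 34]', '308:[487, -252, 29]', '310:[487, -253, 25]', '312:[487, -252, 21]', '314:[487, -250, 16]', '316:[489, -234, 0]', '318:[488, -242, 1]', '320:[488, -244, -1]', '322:[487, -249, -1]', '324:[487, -254, 0]']
320 ['302:[493, -259, 44]', '304:[493, -259, 41]', '306:[493, -258, 36]', '308:[493, -258, 32]', '310:[493, -255, 27]', '312:[493, -257, 24]', '314:[493, -257, 20]', '316:[495, -236, 0]', '318:[494, -242, 1]', '320:[494, -246, 1]', '322:[493, -252, 1]', '324:[493, -257, 1]']
```

View pics/s5.png

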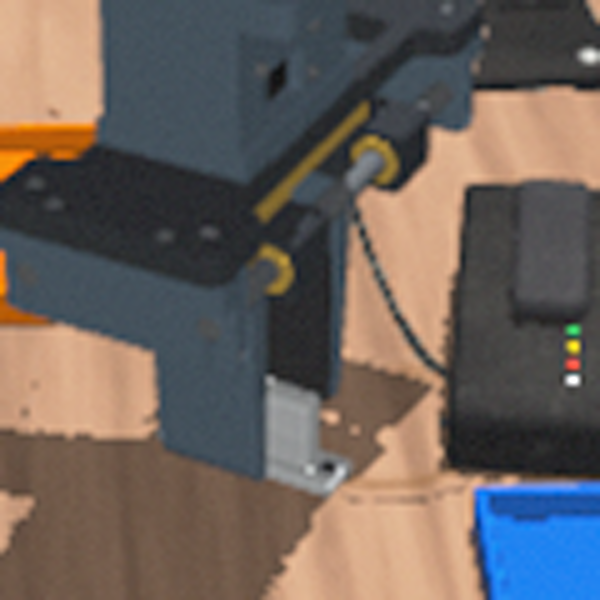

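The fingers now straddle the rib with tips at z≈17. I'll go 5 mm lower and close.

```bash
python3 -m pendant '[{"delta_pos":[0,0.5,0],"twist":[0,0,0],"grip":40},{"delta_pos":[0,0.5,0],"twist":[0,0,0],"grip":25},{"delta_pos":[0,0.5,0],"twist":[0,0,0],"grip":10},{"delta_pos":[0,0.5,0],"twist":[0,0,0],"grip":0},{"delta_pos":[0,0.5,0],"twist":[0,0,0],"grip":0}]' 25
python3 -m pendant '[{"delta_pos":[0,0,0],"twist":[0,0,0],"grip":0},{"delta_pos":[0,0,0],"twist":[0,0,0],"grip":0},{"delta_pos":[0,0,0],"twist":[0,0,0],"grip":0},{"delta_pos":[0,-1,0],"twist":[0,0,0],"grip":0},{"delta_pos":[0,-2,0],"twist":[0,0,0],"grip":0}]' 25;python3 h.py 435 -100 70 90
```

```text
time_s: 5.9
ee_pos: [497.1, -223.4, -18.1]
ee_rot: [-90.0, -0.0, -33.7]
force: [0.3, 1.4, -0.1]
gripper_width: 9.8
time_s: 6.4
ee_pos: [496.7, -223.3, 2.3]
ee_rot: [-90.0, 0.0, -33.7]
force: [0.6, 0.1, 0.1]
gripper_width: 9.8
t 6.4 pos [ 496.7 -223.3    2.3] rot [-90.    0.  -33.7] q [-25.  26. 107.   0.  47. -82.] F [0.6 0.1 0.1] w 9.8
delta cm [-11.98  -6.77   6.84] twist [-1.000e-02 -3.369e+01 -4.000e-02]
```

Gripped (9.8 mm). I'll move out toward the robot first, clear of the cable, then over to the orange tray.

```bash
python3 h.py 435 -180 45 90;  python3 -m pendant '[{"delta_pos":[-1.5,-2,0],"twist":[0,-6.7,0],"grip":0},{"delta_pos":[-3,-3.5,0],"twist":[0,-13.4,0],"grip":0},{"delta_pos":[-4.5,-4.3,0],"twist":[0,-20.1,0],"grip":0},{"delta_pos":[-6,-4.3,0],"twist":[0,-26.8,0],"grip":0},{"delta_pos":[-7.5,-4.3,0.2],"twist":[0,-33.7,0],"grip":0}]'; python3 h.py 435 -100 45 90
```

```text
t 6.4 pos [ 496.7 -223.3    2.3] rot [-90.    0.  -33.7] q [-25.  26. 107.   0.  47. -82.] F [0.6 0.1 0.1] w 9.8
delta cm [-7.54 -4.27  0.18] twist [-1.000e-02 -3.369e+01 -4.000e-02]
time_s: 6.9
ee_pos: [435.5, -180.2, 46.1]
ee_rot: [-90.0, -0.1, 0.3]
force: [0.0, 0.3, -0.5]
gripper_width: 9.7
t 6.9 pos [ 435.5 -180.2   46.1] rot [-90.   -0.1   0.3] q [ -24.   17.  114.    0.   48. -114.] F [ 0.   0.3 -0.5] w 9.7
delta cm [-0.02  0.1   8.02] twist [0.05 0.28 0.11]
```

```bash
python3 -m pendant '[{"delta_pos":[0,0,2.7],"twist":[0,0,0],"grip":0},{"delta_pos":[0,0,5.4],"twist":[0,0,0],"grip":0},{"delta_pos":[0,0,8],"twist":[0,0,0],"grip":0},{"delta_pos":[0,0,8],"twist":[0,0,0],"grip":0},{"delta_pos":[0,0,8],"twist":[0,0,0],"grip":0}]'; python3 h.py 435 -100 -5 90
python3 - <<'E'
from h import *
p,d=imaging.grab_frame('side'); C=cloud('side',d)
cv2.imwrite('pics/s6.png',cv2.resize(p[150:330,200:400,::-1],None,fx=3.3,fy=3.3,interpolation=cv2.INTER_CUBIC))
E
```

```text
time_s: 7.4
ee_pos: [436.1, -100.1, 45.5]
ee_rot: [-90.0, -0.1, 0.1]
force: [0.6, 0.2, -0.9]
gripper_width: 9.7
t 7.4 pos [ 436.1 -100.1   45.5] rot [-90.   -0.1   0.1] q [ -14.   15.  117.   -0.   47. -104.] F [ 0.6  0.2 -0.9] w 9.7
delta cm [-0.11  5.05  0.02] twist [0.04 0.1  0.08]
```

View pics/s6.png

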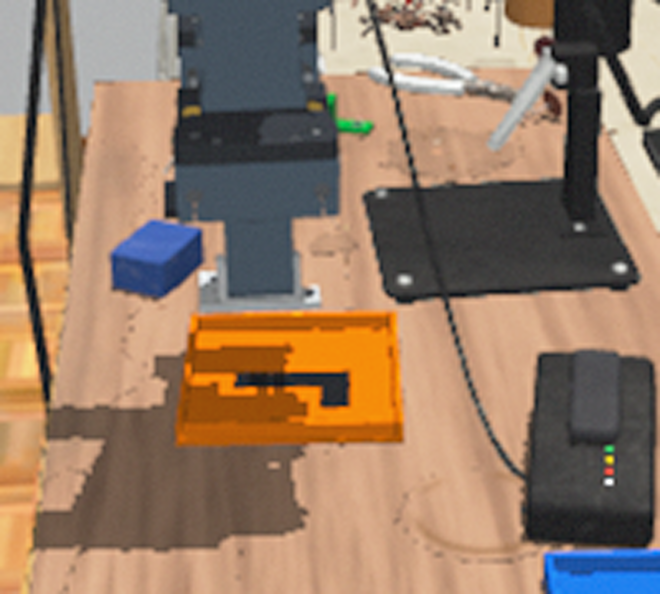

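The bracket is held level above the orange tray, at crop (262,290), clear of the cable. Lowering.

```bash
python3 -m pendant '[{"delta_pos":[0,2,0],"twist":[0,0,0],"grip":0},{"delta_pos":[0,4,0],"twist":[0,0,0],"grip":0},{"delta_pos":[0,5,0],"twist":[0,0,0],"grip":0},{"delta_pos":[0,5.3,0],"twist":[0,0,0],"grip":0},{"delta_pos":[0,5.6,0],"twist":[0,0,0],"grip":0}]'; python3 -m pendant '[{"delta_pos":[0,0.1,0],"twist":[0,0,0],"grip":0},{"delta_pos":[0,0.2,0],"twist":[0,0,0],"grip":0},{"delta_pos":[0,0.2,0],"twist":[0,0,0],"grip":0},{"delta_pos":[0,0.2,0],"twist":[0,0,0],"grip":0},{"delta_pos":[0,0.2,0],"twist":[0,0,0],"grip":0}]'
python3 - <<'E'
from h import *
p,d=imaging.grab_frame('side'); C=cloud('side',d)
cv2.imwrite('pics/s7.png',cv2.resize(p[200:300,230:350,::-1],None,fx=5,fy=5,interpolation=cv2.INTER_CUBIC))
E
```

```text
time_s: 7.95
ee_pos: [436.1, -100.7, -11.1]
ee_rot: [-90.0, -0.0, -0.0]
force: [-0.1, -0.3, -0.2]
gripper_width: 9.9
time_s: 8.45
ee_pos: [435.8, -100.1, -13.0]
ee_rot: [-90.0, -0.0, 0.0]
force: [0.2, 0.7, -0.9]
gripper_width: 10.0
```

View pics/s7.png

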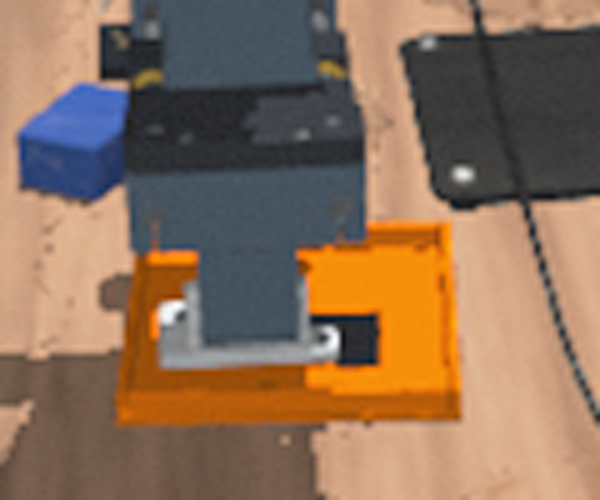

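Bracket is inside the tray, just above the floor. I'll lower slightly to contact, then open part-way and lift.

```bash
python3 -m pendant '[{"delta_pos":[0,0.1,0],"twist":[0,0,0],"grip":0},{"delta_pos":[0,0.1,0],"twist":[0,0,0],"grip":0},{"delta_pos":[0,0.1,0],"twist":[0,0,0],"grip":15},{"delta_pos":[0,0.1,0],"twist":[0,0,0],"grip":27},{"delta_pos":[0,0.1,0],"twist":[0,0,0],"grip":27}]'; python3 -m pendant '[{"delta_pos":[0,0,0],"twist":[0,0,0],"grip":27},{"delta_pos":[0,-1,0],"twist":[0,0,0],"grip":27},{"delta_pos":[0,-3,0],"twist":[0,0,0],"grip":27},{"delta_pos":[0,-5,0],"twist":[0,0,0],"grip":27},{"delta_pos":[0,-6,0],"twist":[0,0,0],"grip":27}]'
python3 h.py 395 -200 50 101
python3 - <<'E'
from h import *
p,d=imaging.grab_frame('side'); C=cloud('side',d)
cv2.imwrite('pics/s8.png',cv2.resize(p[200:300,230:350,::-1],None,fx=5,fy=5,interpolation=cv2.INTER_CUBIC))
E
```

```text
time_s: 9.0
ee_pos: [435.5, -100.1, -14.3]
ee_rot: [-90.0, 0.0, 0.0]
force: [0.3, -0.6, -0.4]
gripper_width: 23.9
time_s: 9.5
ee_pos: [436.7, -100.4, 47.8]
ee_rot: [-90.0, -0.2, 0.0]
force: [0.6, -0.4, -0.0]
gripper_width: 24.0
t 9.5 pos [ 436.7 -100.4   47.8] rot [-90.   -0.2   0. ] q [ -14.   15.  117.    0.   48. -104.] F [ 0.6 -0.4 -0. ] w 24.0
delta cm [-4.17 -0.23 -9.96] twist [  0.06 -10.98   0.17]
```

View pics/s8.png

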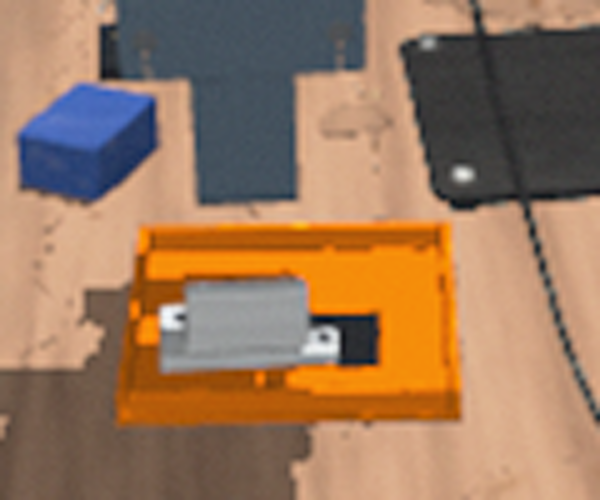

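The right-hand bracket is flat in the orange tray, rib up. Now the left-hand one.

```bash
python3 h.py 411 -346.5 35 101; python3 -m pendant '[{"delta_pos":[-0.5,0,-4],"twist":[0,-2,0],"grip":50},{"delta_pos":[-1,0,-8],"twist":[0,-4,0],"grip":50},{"delta_pos":[-1.5,0.3,-12],"twist":[0,-6,0],"grip":50},{"delta_pos":[-2,0.6,-16],"twist":[0,-8,0],"grip":50},{"delta_pos":[-2.4,0.9,-20],"twist":[0,-10.5,0],"grip":50}]'; python3 h.py 411 -346.5 30 101
```

```text
t 9.55 pos [ 437.3 -100.6   48.5] rot [-90.1  -0.3   0. ] q [ -14.   15.  117.    0.   48. -104.] F [ 0.4 -0.3  1.3] w 24.5
delta cm [ -2.65   1.37 -24.59] twist [  0.09 -10.98   0.28]
time_s: 10.05
ee_pos: [410.8, -301.4, 36.3]
ee_rot: [-90.0, 0.0, 10.6]
force: [1.2, 1.3, 0.3]
gripper_width: 45.6
t 10.05 pos [ 410.8 -301.4   36.3] rot [-90.    0.   10.6] q [ -38.   21.  110.    0.   49. -138.] F [1.2 1.3 0.3] w 45.6
delta cm [-0.81  0.63 -4.43] twist [-0.04 -0.4  -0.03]
```

```bash
python3 -m pendant '[{"delta_pos":[-0.4,0,-2.2],"twist":[0,0,0],"grip":50},{"delta_pos":[-0.8,0,-4.4],"twist":[0,0,0],"grip":50},{"delta_pos":[-0.8,0,-4.4],"twist":[0,0,0],"grip":50},{"delta_pos":[-0.8,0.6,-4.4],"twist":[0,0,0],"grip":50},{"delta_pos":[-0.8,0.6,-4.4],"twist":[0,0,0],"grip":50}]'; python3 h.py 411 -346.5 -10 101
python3 - <<'E'
from h import *
p,d=imaging.grab_frame('side'); C=cloud('side',d)
cv2.imwrite('pics/s9.png',cv2.resize(p[270:400,200:350,::-1],None,fx=4.5,fy=4.5,interpolation=cv2.INTER_CUBIC))
E
```

```text
time_s: 10.55
ee_pos: [410.8, -343.1, 29.6]
ee_rot: [-89.8, 0.1, 10.5]
force: [-0.6, 0.7, -0.5]
gripper_width: 45.6
t 10.55 pos [ 410.8 -343.1   29.6] rot [-89.8   0.1  10.5] q [ -41.   23.  107.    0.   50. -142.] F [-0.6  0.7 -0.5] w 45.6
delta cm [-0.04  3.96 -0.35] twist [-0.16 -0.46 -0.1 ]
```

View pics/s9.png

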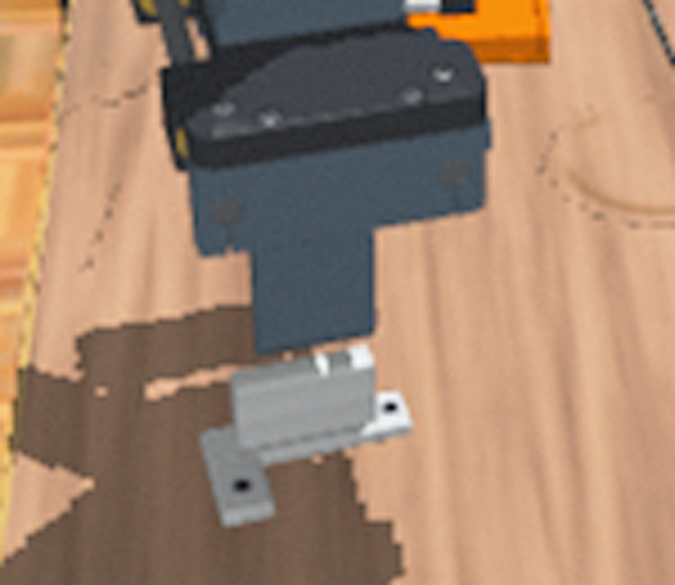

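The gripper is aligned with the rib at crop (300,410). Descending and closing.

```bash
python3 -m pendant '[{"delta_pos":[0,1.5,-0.2],"twist":[0,0,0],"grip":50},{"delta_pos":[0,3,-0.2],"twist":[0,0,0],"grip":50},{"delta_pos":[0,4,-0.2],"twist":[0,0,0],"grip":50},{"delta_pos":[0,4.7,-0.2],"twist":[0,0,0],"grip":50},{"delta_pos":[0,4.8,-0.2],"twist":[0,0,0],"grip":40}]'; python3 -m pendant '[{"delta_pos":[0,0,0],"twist":[0,0,0],"grip":20},{"delta_pos":[0,0,0],"twist":[0,0,0],"grip":10},{"delta_pos":[0,0,0],"twist":[0,0,0],"grip":0},{"delta_pos":[0,0,0],"twist":[0,0,0],"grip":0},{"delta_pos":[0,0,0],"twist":[0,0,0],"grip":0}]' 25
python3 -m pendant '[{"delta_pos":[0,0,0],"twist":[0,0,0],"grip":0},{"delta_pos":[0,-1,0],"twist":[0,0,0],"grip":0},{"delta_pos":[0,-3,0],"twist":[0,0,0],"grip":0},{"delta_pos":[0,-5,0],"twist":[0,0,0],"grip":0},{"delta_pos":[0,-6,0],"twist":[0,0,0],"grip":0}]'; python3 h.py 617 -318 45 101
```

```text
time_s: 11.1
ee_pos: [411.8, -346.0, -18.0]
ee_rot: [-89.9, 0.1, 10.5]
force: [-0.9, 0.1, 1.1]
gripper_width: 40.3
time_s: 11.6
ee_pos: [412.4, -347.0, -16.8]
ee_rot: [-90.0, -0.0, 10.5]
force: [-1.2, 1.3, 2.1]
gripper_width: 9.9
time_s: 12.1
ee_pos: [412.9, -347.5, 44.7]
ee_rot: [-90.1, -0.1, 10.5]
force: [-0.6, -0.2, -0.3]
gripper_width: 10.0
t 12.1 pos [ 412.9 -347.5   44.7] rot [-90.1  -0.1  10.5] q [ -41.   22.  106.    0.   52. -142.] F [-0.6 -0.2 -0.3] w 10.0
delta cm [ 2.06e+01  1.00e-02 -8.20e-01] twist [ 0.13 -0.49  0.1 ]
```

```bash
python3 -m pendant '[{"delta_pos":[4.5,0,-0.2],"twist":[0,0,0],"grip":0},{"delta_pos":[9,0,-0.3],"twist":[0,0,0],"grip":0},{"delta_pos":[13.5,0,-0.5],"twist":[0,0,0],"grip":0},{"delta_pos":[17.5,0,-0.7],"twist":[0,0,0],"grip":0},{"delta_pos":[20.5,0,-0.8],"twist":[0,0,0],"grip":0}]';python3 -m pendant '[{"delta_pos":[0,0,0],"twist":[0,0,0],"grip":0},{"delta_pos":[0,0,0],"twist":[0,0,0],"grip":0},{"delta_pos":[0,1,0],"twist":[0,0,0],"grip":0},{"delta_pos":[0,2,0],"twist":[0,0,0],"grip":0},{"delta_pos":[0,2,0],"twist":[0,0,0],"grip":0}]'; python3 h.py 617 -318 -12 101
python3 - <<'E'
from h import *
p,d=imaging.grab_frame('side'); C=cloud('side',d)
cv2.imwrite('pics/s10.png',cv2.resize(p[260:400,330:480,::-1],None,fx=4,fy=4,interpolation=cv2.INTER_CUBIC))
E
```

```text
time_s: 12.6
ee_pos: [617.5, -316.5, 42.5]
ee_rot: [-90.0, -0.0, 10.6]
force: [-0.0, -0.1, -1.2]
gripper_width: 10.0
time_s: 13.1
ee_pos: [612.7, -316.8, 20.5]
ee_rot: [-89.8, 0.2, 10.5]
force: [-0.4, 0.1, -0.6]
gripper_width: 9.7
t 13.1 pos [ 612.7 -316.8   20.5] rot [-89.8   0.2  10.5] q [ -28.   36.   85.    0.   60. -129.] F [-0.4  0.1 -0.6] w 9.7
delta cm [ 0.42  3.25 -0.2 ] twist [-0.18 -0.55 -0.22]
```

View pics/s10.png

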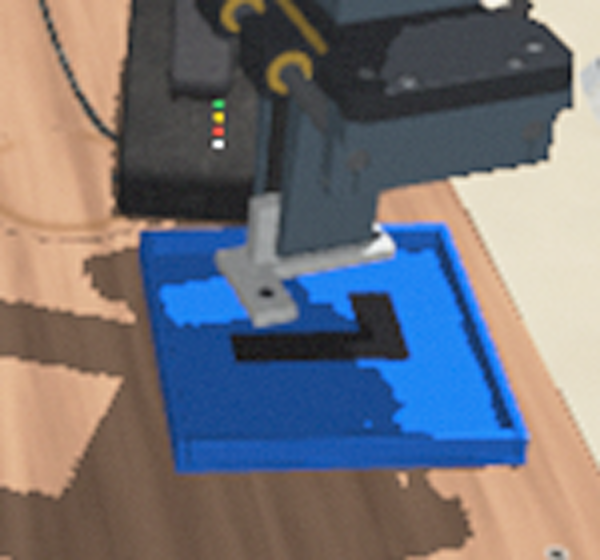

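The left-hand bracket is held over the blue tray, foot at crop (265,300). Lowering.

```bash
python3 -m pendant '[{"delta_pos":[0.2,1,0],"twist":[0,0,0],"grip":0},{"delta_pos":[0.2,2,0],"twist":[0,0,0],"grip":0},{"delta_pos":[0.2,2.8,0],"twist":[0,0,0],"grip":0},{"delta_pos":[0.2,3,0],"twist":[0,0,0],"grip":0},{"delta_pos":[0.2,3.2,0],"twist":[0,0,0],"grip":0}]';python3 -m pendant '[{"delta_pos":[0,0.1,0],"twist":[0,0,0],"grip":0},{"delta_pos":[0,0.1,0],"twist":[0,0,0],"grip":0},{"delta_pos":[0,0.1,0],"twist":[0,0,0],"grip":0},{"delta_pos":[0,0.1,0],"twist":[0,0,0],"grip":0},{"delta_pos":[0,0.1,0],"twist":[0,0,0],"grip":0}]'; python3 h.py 617 -318 -12 101
python3 - <<'E'
from h import *
p,d=imaging.grab_frame('side'); C=cloud('side',d)
cv2.imwrite('pics/s11.png',cv2.resize(p[260:400,330:480,::-1],None,fx=4,fy=4,interpolation=cv2.INTER_CUBIC))
E
```

```text
time_s: 13.65
ee_pos: [617.0, -316.8, -9.8]
ee_rot: [-90.0, 0.0, 10.5]
force: [0.3, -0.4, -0.5]
gripper_width: 9.8
time_s: 14.15
ee_pos: [617.3, -317.0, -10.0]
ee_rot: [-90.0, -0.0, 10.5]
force: [0.2, -0.6, 0.2]
gripper_width: 10.0
t 14.15 pos [ 617.3 -317.   -10. ] rot [-90.   -0.   10.5] q [ -28.   38.   86.    0.   56. -129.] F [ 0.2 -0.6  0.2] w 10.0
delta cm [-0.05  0.2  -0.1 ] twist [ 0.01 -0.48  0.02]
```

View pics/s11.png

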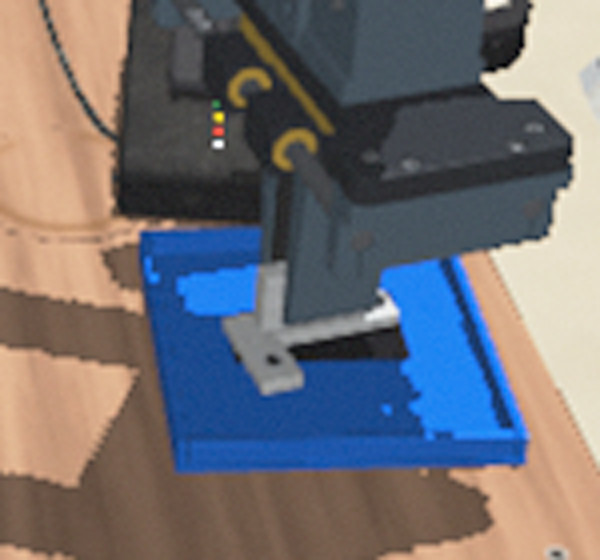

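The bracket is inside the walls, a few mm above the floor. Lower, release, lift.

```bash
python3 -m pendant '[{"delta_pos":[0,0.2,0],"twist":[0,0,0],"grip":0},{"delta_pos":[0,0.3,0],"twist":[0,0,0],"grip":0},{"delta_pos":[0,0.4,0],"twist":[0,0,0],"grip":0},{"delta_pos":[0,0.4,0],"twist":[0,0,0],"grip":0},{"delta_pos":[0,0.4,0],"twist":[0,0,0],"grip":0}]';python3 -m pendant '[{"delta_pos":[0,0,0],"twist":[0,0,0],"grip":15},{"delta_pos":[0,0,0],"twist":[0,0,0],"grip":30},{"delta_pos":[0,0,0],"twist":[0,0,0],"grip":30},{"delta_pos":[0,0,0],"twist":[0,0,0],"grip":30},{"delta_pos":[0,0,0],"twist":[0,0,0],"grip":30}]'; python3 -m pendant '[{"delta_pos":[0,-1,0],"twist":[0,0,0],"grip":30},{"delta_pos":[0,-3,0],"twist":[0,0,0],"grip":30},{"delta_pos":[0,-6,0],"twist":[0,0,0],"grip":30},{"delta_pos":[0,-9,0],"twist":[0,0,0],"grip":30},{"delta_pos":[0,-12,0],"twist":[0,0,0],"grip":30}]'
python3 -m pendant '[{"delta_pos":[-4,0,-3],"twist":[0,0,0],"grip":30},{"delta_pos":[-8,0,-6],"twist":[0,0,0],"grip":30},{"delta_pos":[-12,0,-8],"twist":[0,0,0],"grip":30},{"delta_pos":[-15,0,-9],"twist":[0,0,0],"grip":30},{"delta_pos":[-15,0,-9],"twist":[0,0,0],"grip":30}]'
python3 - <<'E'
from h import *
p,d=imaging.grab_frame('side'); cv2.imwrite('pics/s12.png',p[:,:,::-1]); C=cloud('side',d)
q,e=imaging.grab_frame('top'); cv2.imwrite('pics/t12.png',cv2.resize(q[150:350,280:520,::-1],None,fx=3,fy=3)); D=cloud('top',e)
for n,X in(('side',C),('top',D)):
  for nm,(cx,cy) in dict(orange=(451,-81),blue=(617,-324)).items():
    m=(abs(X[...,0]-cx)<52)&(abs(X[...,1]-cy)<52)&(X[...,2]>22)&(X[...,2]<60)
    B=X[m]
    if len(B): print(n,nm,len(B),np.percentile(B[:,2],95).round(1),B[B[:,2]>np.percentile(B[:,2],95)-4].mean(0).round(1))
E
```

```text
time_s: 14.7
ee_pos: [617.3, -317.0, -12.8]
ee_rot: [-90.0, -0.0, 10.5]
force: [-2.1, 0.4, 6.9]
gripper_width: 9.8
time_s: 15.2
ee_pos: [617.1, -316.9, -14.5]
ee_rot: [-90.0, 0.0, 10.5]
force: [0.0, 0.7, 1.0]
gripper_width: 27.3
time_s: 15.7
ee_pos: [617.2, -317.0, 107.7]
ee_rot: [-90.0, -0.0, 10.5]
force: [0.5, 0.1, 0.6]
gripper_width: 27.5
time_s: 16.2
ee_pos: [482.5, -435.1, 106.7]
ee_rot: [-90.0, 0.1, 10.3]
force: [-0.0, -0.4, 0.2]
gripper_width: 27.2
side orange 165 33.4 [ 431.5 -102.9   32. ]
side blue 287 33.8 [ 615.7 -319.1   32.3]
top orange 117 36.9 [ 433.7 -100.9   34.6]
top blue 150 36.6 [ 615.5 -317.1   34.6]
```

View pics/s12.png

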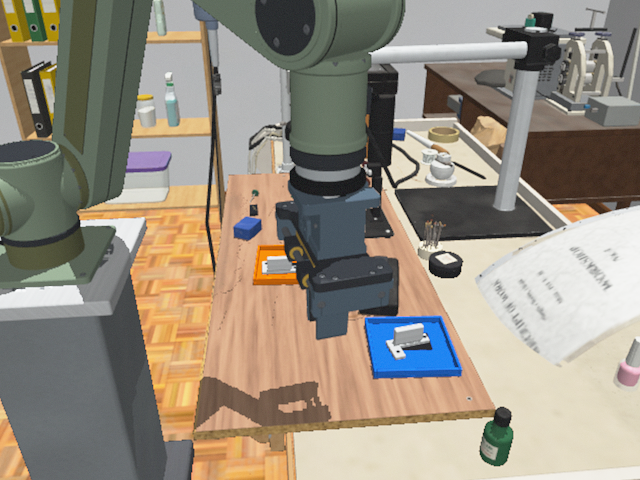

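View pics/t12.png

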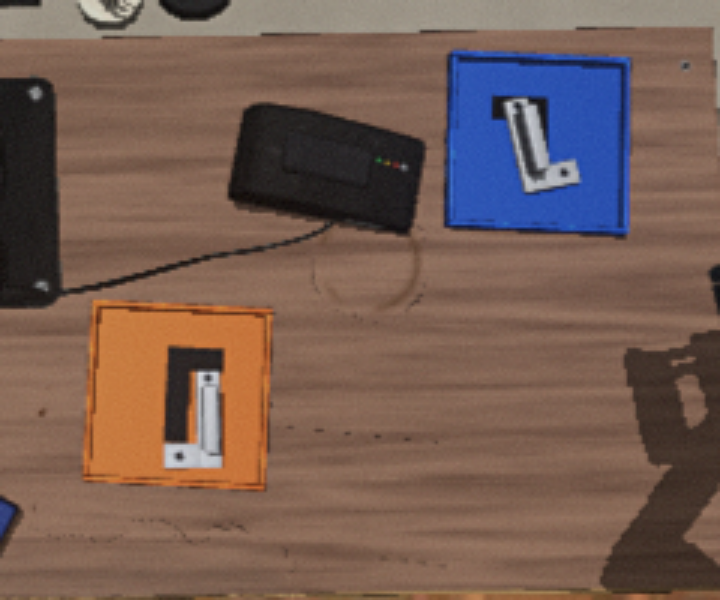

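Both brackets are inside their trays, rib up: orange at crop (200,415), blue at crop (535,145). Rib tops are at z≈32–35 mm, where 34 is expected on the tray floor. The gripper is clear of everything.

```bash
python3 -c "
from workcell import job; print(job.job_done())"
```

```text
the job is handed in; nothing more can be done
None
```

The right-hand bracket is in the orange tray and the left-hand bracket in the blue tray. Both are released, and I handed the job in at about 16 s of the 64 s. The green look-alike was not touched.

**Last checks:** In the final top and side pictures both brackets lie inside the walls with the rib up. The rib tops measure 32–35 mm, and 34 mm is expected for a bracket on the tray floor. The gripper was clear, and the force reading at the end of each move stayed at about 7 N or below. I did not measure tilt or speed separately.

**What disagreed:** The fingertips were about 30 mm higher than the reported TCP. The first grasp therefore closed above the rib without touching it. I corrected the height from the side camera's depth and worked with that offset for the rest of the job.

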